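# Hold the thickness gauge's foot raised at the top of its cam

### The arm

A 6-joint arm with a two-finger parallel gripper is mounted at the origin on the work surface. World frame = base frame: x ahead of the robot, y to its left, z up, the work surface at z = 0. Lengths are in m, angles in rad, forces in N, time in s.
With the tool pointing down it reaches from about 0.35 to 0.775 m from the base axis. Payload 7.3 kg.
Tool frame: the origin (TCP) lies midway between the tips of the shut fingers; the grasp point (between the pads) lies 19 mm behind it; z points along the fingers, y is the direction in which the jaws open and shut (so a half turn about z gives the same grasp; the last joint's range is limited). The gripper opens to 92 mm and grips with 3 to 60 N. Pads are 19 mm wide; open, the fingers measure 130 mm over their backs; the gripper's body (75 mm by 190 mm) begins 47 mm behind the grasp point.
Start: joints at [-1.427, 0.342, 1.524, -0, 1.275, -0.146], TCP at [0.15, -0.503, 0.227] pointing down, gripper open.
Joint ranges: [-2.53, 2.53], [-0.77, 2.02], [0.04, 2.7], [-1, 4.14], [0.28, 2.66], [-3.11, 3.11]. Speed limits (rad/s): [2.57, 2.57, 3.14, 3.14, 3.14, 3.14].

### API

Orientations are given as [roll, pitch, yaw] about the fixed x, y, z axes, in that order (R = Rz(yaw) Ry(pitch) Rx(roll)).
In Python, from cell import status, eyes, job gives the robot as it stands.
- The arm moves only by the tool jog_arm, never from a script. Its argument "series" is a list of rows, each a list of 3 entries, a list of its own where there are three numbers: the gripper command: -1 is shut, 1 is fully open, values between are in proportion, then the shift along the tool's x, y, z in m, then the turn, a rotation vector about the tool's x, y, z in rad. In form: [[grip, [x, y, z], [ax, ay, az]], ...]. A call has 1 to 12 rows; each row is the pose to reach, as a shift and turn from the pose commanded when the call began, along the tool's axes at that moment; what a row does not reach only later rows make up. A row lasts 1/12 s, in which the tool goes at most 41.7 mm and 7.16 degrees, less where a joint would pass 70% of its speed; a pose out of reach is approached as far as the arm can. A call with a gripper value outside its range is refused whole. The fingers move at their own pace and stop on an object; "squeeze" is the grip in N (left out, the last holds). Time passes only in rows, so rows that repeat a pose let the fingers close. It gives the time, the measured TCP pose, the force and the opening at its end, in the units of the state.
- status.observe(): the state, without advancing time (a new reading comes with each control period).
- eyes.read_camera(name): name is "side" or "top"; returns a dict with "img" (480x640x3 uint8, red, green, blue), "range_z" (480x640 float32, m along the optical axis (not along the pixel's ray), 0 where there is no reading), "camera_matrix" (3x3 intrinsics, pixels), "T" (4x4, takes a point from camera to world coordinates). Camera axes: x right, y down, z forward; pixel columns grow to the right and rows downward; lengths in m; the calibration is good to about 2 mm. A picture is of the moment at which its call begins.
- job.hand_in(): hands the job in, once; it reports no verdict.
The state is a dict: "time": time; "qpos": joint angles; "qvel": joint speeds; "joint_efforts": joint torques, N m; "tool_pos": TCP position; "tool_rot": TCP orientation; "contact_force": force on the tool from outside, world axes, zero at the start; "torque": the same for the moment, N m; "opening": finger opening in m.
Only numpy, scipy, OpenCV 4.12 (cv2) and the standard library are available. Lean on these libraries where they do the work, as an engineer would, in place of code of your own. Each camera call takes 0.05 s, during which the arm holds its last target.

### The job

Two bench thickness gauges stand on the jeweller's bench, one measuring a round brass blank and the other an oblong strip. On the gauge with the round blank, swing the cam lever up to the cam's highest lift and finish while still holding the lever there, so that the foot stays fully raised and I can take the round blank out. Do not let the foot snap back onto a blank, leave both blanks lying as they are and the strip under its foot, and do not disturb the other things on the bench.

Things in the scene. Friction and masses are not known exactly. Their poses are not given: they have to be found in the camera images.
- gauge_left: Left bench thickness gauge: grey cast C-frame fixed to the bench, 132 x 80 mm base, 180 mm high. Origin on the bench under the measuring spindle; z up, -x its front (dial, open throat; away from the robot), +x its back (column, cam and lever, towards the robot), +y (along the cam shaft) the lever's side. The base spans x -42 to +90 mm; dial, spindle and column lie within 25 mm of y = 0.
- anvil_left (a point): Centre of the top of the left gauge's round steel anvil (64 mm across, 48 mm above the bench), where the blank being measured lies under the contact foot. Axes as the gauge.
- pivot_left (a point): Point on the axis of the left gauge's cam shaft, in the upright plane in which the middle of the lever's grip swings: 30 mm behind the spindle (gauge +x), 58 mm to gauge +y, 148 mm above the bench. Axes as the gauge.
- handle_left: Lever of the left gauge. Origin: middle of its black revolving cylindrical grip, 16 mm in diameter, 44 mm long, parallel to the cam shaft and 90 mm from its axis; x axis from the shaft out along the lever, y parallel to the shaft (the grip's long axis). A 7 mm steel rod joins it 20 mm inward (gauge -y) of its middle. Nothing else within 30 mm. The grip turns freely on its pin.
- cam_left (a joint): Angle of the left cam lever, rad. 0: it points to the gauge's back (towards the robot), 0.35 rad below level; grows as the grip swings up and over; 1.92: upright, highest lift; beyond, the lift falls. Stops at -0.15 and 2.7. Rests between about -0.1 and 0.2. Springs pull it back when let go; turning it takes 1 to 1.5 N at the grip.
- spindle_left (a joint): Height of the left gauge's contact foot above a 3 mm blank on its anvil, m: 0 resting on the blank, 0.008 at the cam's highest lift. The cam starts to lift it at a cam angle of about 0.45. A spring presses the foot down with 3 to 5 N.
- gauge_right: Right bench thickness gauge: grey cast C-frame fixed to the bench, 132 x 80 mm base, 180 mm high. Origin on the bench under the measuring spindle; z up, -x its front (dial, open throat; away from the robot), +x its back (column, cam and lever, towards the robot), +y (along the cam shaft) the lever's side. The base spans x -42 to +90 mm; dial, spindle and column lie within 25 mm of y = 0.
- anvil_right (a point): Centre of the top of the right gauge's round steel anvil (64 mm across, 48 mm above the bench), where the blank being measured lies under the contact foot. Axes as the gauge.
- pivot_right (a point): Point on the axis of the right gauge's cam shaft, in the upright plane in which the middle of the lever's grip swings: 30 mm behind the spindle (gauge +x), 58 mm to gauge +y, 148 mm above the bench. Axes as the gauge.
- handle_right: Lever of the right gauge. Origin: middle of its black revolving cylindrical grip, 16 mm in diameter, 44 mm long, parallel to the cam shaft and 90 mm from its axis; x axis from the shaft out along the lever, y parallel to the shaft (the grip's long axis). A 7 mm steel rod joins it 20 mm inward (gauge -y) of its middle. Nothing else within 30 mm. The grip turns freely on its pin.
- cam_right (a joint): Angle of the right cam lever, rad. 0: it points to the gauge's back (towards the robot), 0.35 rad below level; grows as the grip swings up and over; 1.92: upright, highest lift; beyond, the lift falls. Stops at -0.15 and 2.7. Rests between about -0.1 and 0.2. Springs pull it back when let go; turning it takes 1 to 1.5 N at the grip.
- spindle_right (a joint): Height of the right gauge's contact foot above a 3 mm blank on its anvil, m: 0 resting on the blank, 0.008 at the cam's highest lift. The cam starts to lift it at a cam angle of about 0.45. A spring presses the foot down with 3 to 5 N.
- round_mid (a point): Centre of the round brass blank, a disc 50 mm in diameter and 3 mm thick, lying on the anvil of one of the gauges under its foot.
- strip_mid (a point): Centre of the oblong brass blank, a strip 76 x 24 x 3 mm (long side along y), lying on the anvil of the other gauge under its foot.
- loupe: Black jeweller's eye loupe, 39 mm across, 36 mm tall, standing on the bench between the gauges. Origin on its underside. To be left alone.
- pliers: Pliers with black handles, 160 mm long, 16 mm high, lying on the robot's side of the bench. Origin on its underside. To be left alone.
- caliper: Steel digital caliper, 200 mm long, 14 mm high, lying on the far side of the gauges. Origin on its underside. To be left alone.
- bench_block: Square steel bench block, 64 x 64 x 20 mm, on the robot's side. Origin on its underside. To be left alone.
- flux_jar: Small glass jar with steel lid, 50 mm across, 54 mm tall, on the robot's side, to the left. Origin on its underside. To be left alone.
- mug: White mug, 78 mm across, 92 mm tall, left of the gauges. Origin on its underside. To be left alone.
- ring_clamp: Wooden ring clamp, 100 x 26 x 26 mm, lying to the right on the robot's side. Origin on its underside. To be left alone.
Not all that is in view belongs to the job. Leave any turquoise look-alike of the gauge_left alone.

How it is judged:
At the end, for the whole second after the job is handed in: For the last second: foot at least 7.5 mm (of 8) above the round blank, that lever within 0.25 rad of upright, still, fingers pressing it (0.3 N or more); round blank within 6 mm of its anvil's centre, strip within 10 mm of its own with the foot down on it (((horizontal distance between round_mid and anvil_left below 0.006 m and distance between round_mid and anvil_left below 0.007 m and value of joint spindle_left above 0.0075 m and value of joint cam_left between 1.67 and 2.17 rad and velocity of joint cam_left between -0.1 and 0.1 rad/s and contact force between the fingers and handle_left above 0.3 N and horizontal distance between strip_mid and anvil_right below 0.01 m and value of joint spindle_right below 0.0006 m) or (horizontal distance between round_mid and anvil_right below 0.006 m and distance between round_mid and anvil_right below 0.007 m and value of joint spindle_right above 0.0075 m and value of joint cam_right between 1.67 and 2.17 rad and velocity of joint cam_right between -0.1 and 0.1 rad/s and contact force between the fingers and handle_right above 0.3 N and horizontal distance between strip_mid and anvil_left below 0.01 m and value of joint spindle_left below 0.0006 m))); the arm keeps its last pose, push and grip.
It fails at once if the foot of the gauge with the strip is lifted by more than 1 mm ((horizontal distance between round_mid and anvil_left below 0.03 m and value of joint spindle_right above 0.001 m) or (horizontal distance between round_mid and anvil_right below 0.03 m and value of joint spindle_left above 0.001 m)).
It fails at once if a foot snaps down faster than 60 mm/s (velocity of joint any of spindle_left, spindle_right below -0.06 m/s).
It fails at once if a blank is shifted by more than 4 mm (distance of any of round_mid, strip_mid from where it was at the start of the episode above 0.004 m).
It fails at once if another thing on the bench is shifted by more than 15 mm (distance of any of loupe, pliers, caliper, bench_block, flux_jar, mug, ring_clamp from where it was at the start of the episode above 0.015 m).
It also fails if it takes over 35 s, if anything falls off the work surface, if the arm or the gripper's body presses on something with over 40 N, if the wrist force passes 120 N, or if a joint passes its speed limit or range.

## Working session

There is one attempt and no reset: what is moved stays moved. The work goes in short steps, Python scripts to look and compute and a tool call to move; the robot and the scene stay as the last step left them, time stands still between calls to the robot, and variables do not carry over. Pictures are saved under pics/ and viewed, and the job is handed in when it is done.

Besides the shell and the picture viewer there is one more tool, called after "Call:" as name(argument=value, ...), one argument or row to a line, values as JSON. jog_arm: Moves the arm, as the interface text tells. Its arguments: {"type":"object","properties":{"series":{"type":"array","items":{"type":"array"}},"squeeze":{"type":"number"}},"required":["series"]}

```bash
mkdir -p pics; ls; python3 - <<'E'
from cell import status, eyes
import cv2
print(status.observe())
import numpy as np
for n in("side","top"):
    c=eyes.read_camera(n); cv2.imwrite(f"pics/{n}0.png",c["img"][:,:,::-1]); np.savez(f"{n}0.npz",**c)
    print(n,c["camera_matrix"],c["T"])
E
```

```text
pics
{'time': 0.0, 'qpos': array([-1.42702472e+00,  3.42693879e-01,  1.52503618e+00,  9.08110701e-06,
        1.27532644e+00, -1.45971410e-01]), 'qvel': array([-1.27153181e-03, -1.47951037e-03, -6.68000481e-04,  9.11768390e-04,
        5.88738967e-04, -7.73472999e-05]), 'joint_efforts': array([-2.33588280e-04, -4.31241846e+01, -2.44215792e+01,  7.16972211e-02,
        5.60295198e-02, -1.17607719e-04]), 'tool_pos': array([ 0.14997704, -0.50271151,  0.22605321]), 'tool_rot': array([-3.14014564e+00, -2.21513101e-04,  2.89740207e-01]), 'contact_force': array([-1.54624848, -0.21367069, -1.03089899]), 'torque': array([-0.015054  ,  0.01078897,  0.02123009]), 'opening': 0.091822488433907}
side [[573.69409277   0.         320.73186692]
 [  0.         573.69409277 232.88560926]
 [  0.           0.           1.        ]] [[-0.9913462  -0.08249271  0.10211589  0.37989136]
 [-0.13038253  0.70920908 -0.69283684  0.93943514]
 [-0.01526752 -0.7001553  -0.71382733  1.02698461]
 [ 0.          0.          0.          1.        ]]
top [[479.32864698   0.         320.87239243]
 [  0.         479.32864698 244.40207526]
 [  0.           0.           1.        ]] [[-0.00838066 -0.99093008  0.13411689  0.36017159]
 [-0.9999581   0.00879889  0.00252594  0.01555989]
 [-0.00368311 -0.1340901  -0.9909623   1.3829767 ]
 [ 0.          0.          0.          1.        ]]
```

View pics/side0.png

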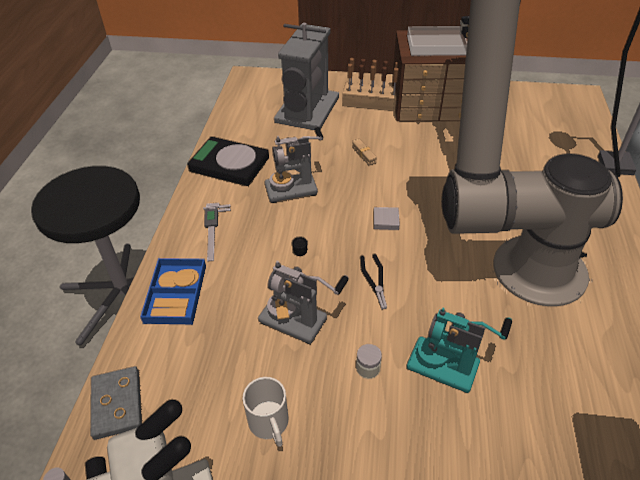

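View pics/top0.png

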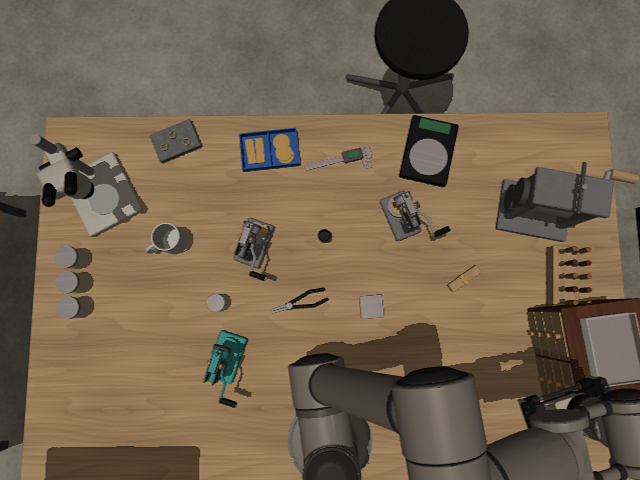

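Three look-alikes in the top view: grey gauge at (255,243) with its grip at (262,276), grey gauge at (405,215) with its grip at (439,232), and the turquoise decoy at (227,360). I'll take close crops to see which blank is round.

```bash
python3 - <<'E'
import cv2,numpy as np
t=cv2.imread("pics/top0.png");s=cv2.imread("pics/side0.png")
def c(im,x,y,w=90,h=75): return cv2.resize(im[y:y+h,x:x+w],(400,300),interpolation=cv2.INTER_CUBIC)
a=np.vstack([np.hstack([c(t,210,205),c(t,370,175)]),np.hstack([c(s,255,260),c(s,250,130)])])
cv2.imwrite("pics/crop0.png",a)
E
```

```text
(no output)
```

View pics/crop0.png

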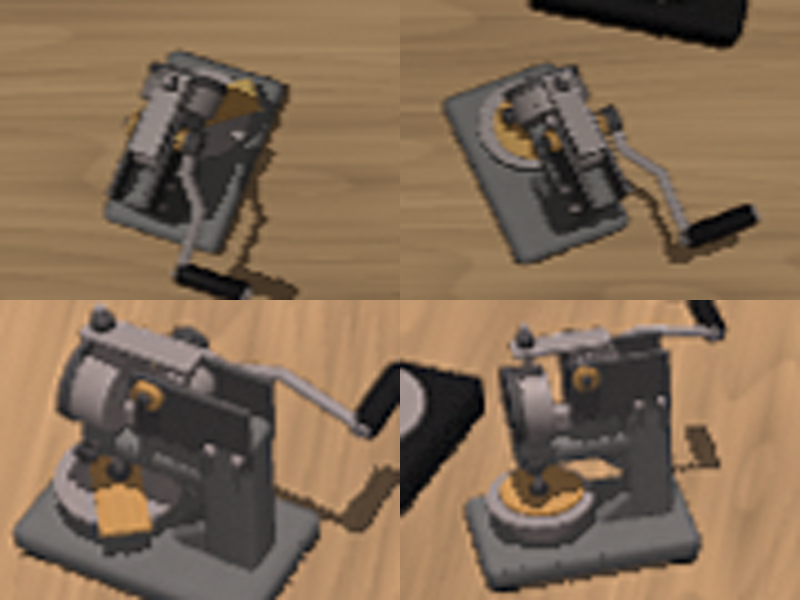

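The left gauge (crop top left and bottom left) has the oblong strip sticking out. The right gauge (top px ~405,215) has the round blank, so I use its black grip at about (439,232). Next I measure its pose from the depth.

```bash
cat > h.py <<'E'
import numpy as np,cv2
def cloud(c):
    K,T,z=c["camera_matrix"],c["T"],c["range_z"]
    v,u=np.mgrid[:480,:640]
    p=np.stack([(u-K[0,2])/K[0,0]*z,(v-K[1,2])/K[1,1]*z,z],-1)
    w=p@T[:3,:3].T+T[:3,3]; w[z==0]=np.nan
    return w
def proj(c,P):
    q=(np.asarray(P)-c["T"][:3,3])@c["T"][:3,:3]; q=q@c["camera_matrix"].T
    return q[...,:2]/q[...,2:]
E
python3 - <<'E'
from h import *
for n,(x0,y0,x1,y1) in (("top",(370,175,470,255)),("side",(250,120,345,205))):
    c=dict(np.load(f"{n}0.npz")); w=cloud(c); im=c["img"].astype(int)
    sub=np.zeros((480,640),bool); sub[y0:y1,x0:x1]=1
    mx=im.max(-1)
    g=sub&(w[...,2]>0.10)&(mx<45)
    nl,l,st,cc=cv2.connectedComponentsWithStats(g.astype(np.uint8))
    for i in range(1,nl):
        if st[i,4]>12:
            p=w[l==i]; pc=p-p.mean(0); print(n,st[i],"mean",p.mean(0).round(4),"axis",np.linalg.svd(pc)[2][0].round(3), p.min(0).round(3),p.max(0).round(3), np.ptp(pc@np.linalg.svd(pc)[2][0]))
    b=sub&(w[...,2]>0.008)&(w[...,2]<0.04)
    p=w[b][:,:2].astype(np.float32); r=cv2.minAreaRect(p); print(n,"base z", np.median(w[b][:,2]),r, cv2.boxPoints(r).round(4).tolist(), len(p))
    top=sub&(w[...,2]>0.16); print("max z",np.nanmax(w[sub][:,2]) , w[top].mean(0))
    br=sub&(w[...,2]>0.04)&(w[...,2]<0.06)
    if br.any():
        (cx,cy),r=cv2.minEnclosingCircle(w[br][:,:2].astype(np.float32)); print("anvil",cx,cy,r)
E
```

```text
top [402 209  14  21  74] mean [ 0.5917 -0.2116  0.1356] axis [-0.635 -0.387 -0.668] [ 0.572 -0.235  0.101] [ 0.619 -0.194  0.16 ] 0.06987590118062903
top [411 214  10  11  29] mean [ 0.5938 -0.2334  0.1437] axis [-0.512 -0.272  0.815] [ 0.58  -0.24   0.116] [ 0.606 -0.222  0.157] 0.048059884573242256
top [434 226  16  11  86] mean [ 0.5614 -0.2995  0.1357] axis [-0.414  0.91   0.008] [ 0.55  -0.32   0.128] [ 0.576 -0.279  0.141] 0.04408906761362904
top base z 0.024764647095545267 ((0.6372823715209961, -0.2529332637786865), (0.2571055293083191, 0.22024787962436676), 87.36367797851562) [[0.521399974822998, -0.37630000710487366], [0.7414000034332275, -0.3864000141620636], [0.7531999945640564, -0.12960000336170197], [0.5332000255584717, -0.11949999630451202]] 944
max z 0.18700537706288567 [ 0.62931964 -0.2088584   0.16895334]
anvil 0.6611531376838684 -0.27024999260902405 0.10140761733055115
side [314 127   9  11  44] mean [ 0.5632 -0.2953  0.1354] axis [-0.389  0.92   0.036] [ 0.551 -0.318  0.13 ] [ 0.577 -0.274  0.141] 0.044604611179527534
side [287 147   8  13  35] mean [ 0.621  -0.2012  0.1298] axis [-0.269 -0.262 -0.927] [ 0.612 -0.222  0.113] [ 0.634 -0.194  0.153] 0.04149526198697982
side base z 0.023165508418450553 ((0.6665266752243042, -0.335989773273468), (0.20286932587623596, 0.3746037483215332), 4.0788493156433105) [[0.5519999861717224, -0.15639999508857727], [0.5787000060081482, -0.5299999713897705], [0.781000018119812, -0.5156000256538391], [0.7544000148773193, -0.14190000295639038]] 1451
max z 0.18737945551728485 [ 0.63184685 -0.20542015  0.16836272]
anvil 0.6703072190284729 -0.27308034896850586 0.11039895564317703
```

```bash
python3 - <<'E'
from h import *
c=dict(np.load("top0.npz")); w=cloud(c); im=c["img"]; sub=np.zeros((480,640),bool); sub[180:248,372:436]=1
b=sub&(w[...,2]>0.014)&(w[...,2]<0.185)
hsv=cv2.cvtColor(im,cv2.COLOR_RGB2HSV)
b&=(hsv[...,1]<60)
nl,l,st,cc=cv2.connectedComponentsWithStats((sub&b&(w[...,2]<.04)).astype(np.uint8)); i=1+st[1:,4].argmax(); print(st[i])
m=l==i; print("base z",np.median(w[m][:,2]))
# ray cast to base-top plane via depth itself
p=w[m][:,:2].astype(np.float32); r=cv2.minAreaRect(p); print(r,cv2.boxPoints(r).round(4).tolist())
for zz in (0.005,):
  a=sub&(w[...,2]>0.040)&(w[...,2]<0.056); print(a.sum(), w[a].mean(0), w[a].min(0),w[a].max(0)); np.save("an.npy",w[a])
hh=np.median(w[m][:,2])
dark=sub&(w[...,2]>0.16); q=w[dark][:,:2].astype(np.float32); print("top rect",cv2.minAreaRect(q), w[dark][:,2].max())
# hypotheses
for nm in("top","side"):
  cc_=dict(np.load(nm+"0.npz")); print(nm)
E
```

```text
[380 191  41  50 505]
base z 0.023346690936768777
((0.6274299025535583, -0.21000447869300842), (0.12992234528064728, 0.07736856490373611), 22.190448760986328) [[0.5526999831199646, -0.19869999587535858], [0.5819000005722046, -0.2703999876976013], [0.7021999955177307, -0.22130000591278076], [0.6729999780654907, -0.14970000088214874]]
172 [ 0.63573363 -0.19017054  0.04823117] [ 0.57305462 -0.23741485  0.04006452] [ 0.68031772 -0.16996554  0.05594033]
top rect ((0.6212536096572876, -0.21746592223644257), (0.07997716963291168, 0.03096543624997139), 17.200483322143555) 0.18700537706288567
top
side
```

```bash
cat > g.py <<'E'
import numpy as np
from scipy.spatial.transform import Rotation as Ro
from cell import status
a=np.radians(22.2); xg=np.array([-np.cos(a),-np.sin(a),0]); yg=np.array([np.sin(a),-np.cos(a),0]); Z=np.array([0,0,1.])
O=np.array([.6496,-.2009,0]); piv=O+.03*xg+.058*yg+.148*Z
def grip(th): b=th-.35; return piv+.09*(np.cos(b)*xg+np.sin(b)*Z)
def R(t):
    z=-np.sin(t)*xg-np.cos(t)*Z; y=-(np.cos(t)*xg-np.sin(t)*Z)
    return Ro.from_matrix(np.stack([np.cross(y,z),y,z],1))
def now():
    s=status.observe(); return s,np.array(s["tool_pos"]),Ro.from_euler("xyz",s["tool_rot"])
def rel(p,Rt,P0,R0):
    return R0.inv().apply(p-P0).round(4).tolist(),(R0.inv()*Rt).as_rotvec().round(3).tolist()
E
python3 - <<'E'
from g import *
s,P0,R0=now()
t=np.radians(30)
print(piv,grip(.12),grip(1.92))
zt=R(t).as_matrix()[:,2]
for d in (.10,0):
    gp=grip(.13)+.002*yg-d*zt
    print(d,rel(gp+.019*zt,R(t),P0,R0), gp+.019*zt)
print(R(t).as_euler("xyz"))
E
```

```text
[ 0.64373865 -0.26593572  0.148     ] [ 0.56260463 -0.2990459   0.12748202] [ 0.64367229 -0.2659628   0.23799997]
0.1 ([0.4133, -0.0713, 0.0278], [-0.396, 0.435, -1.627]) [ 0.52567664 -0.31627606  0.19850739]
0 ([0.4631, -0.0761, 0.1144], [-0.396, 0.435, -1.627]) [ 0.57197017 -0.29738402  0.11190485]
[2.61799388 0.         1.95825942]
```

Call:
jog_arm(
  series=[
    [0.1,[0,0,-0.04],[0,0,0]],
    [0.1,[0,0,-0.08],[0,0,0]],
    [0.1,[0.03,0,-0.1],[-0.03,0.03,-0.11]],
    [0.1,[0.06,0,-0.1],[-0.05,0.06,-0.22]],
    [0.1,[0.1,-0.01,-0.1],[-0.08,0.09,-0.33]],
    [0.1,[0.13,-0.02,-0.1],[-0.1,0.11,-0.43]],
    [0.1,[0.16,-0.02,-0.1],[-0.13,0.14,-0.53]],
    [0.1,[0.19,-0.03,-0.1],[-0.15,0.17,-0.63]],
    [0.1,[0.22,-0.04,-0.09],[-0.18,0.19,-0.73]],
    [0.1,[0.25,-0.05,-0.08],[-0.2,0.22,-0.83]],
    [0.1,[0.28,-0.05,-0.07],[-0.23,0.25,-0.93]],
    [0.1,[0.31,-0.06,-0.06],[-0.25,0.28,-1.03]],
  ],
)

```text
time: 1.1
tool_pos: [0.4312, -0.3566, 0.2862]
tool_rot: [2.798, -0.11, 1.355]
contact_force: [-0.1, -0.4, -0.9]
opening: 0.0505
```

```bash
python3 - <<'E'
from g import *
s,P0,R0=now(); print(s["time"],P0,s["qpos"],s["contact_force"],s["opening"])
t=np.radians(30); zt=R(t).as_matrix()[:,2]
print(rel(grip(.13)+.002*yg-.081*zt,R(t),P0,R0))
E
```

```text
1.1 [ 0.43115327 -0.35661207  0.28615521] [-1.01105555  0.23964818  1.55842114  0.34363776  1.19295932 -0.8799044 ] [-0.14646466 -0.38999136 -0.86268229] 0.05047185228234186
([0.0496, 0.0472, 0.1164], [-0.141, 0.157, -0.592])
```

Call:
jog_arm(
  series=[
    [0.1,[0.01,0.01,0.02],[-0.03,0.03,-0.1]],
    [0.1,[0.02,0.02,0.04],[-0.05,0.05,-0.2]],
    [0.1,[0.03,0.03,0.06],[-0.07,0.08,-0.3]],
    [0.1,[0.04,0.04,0.08],[-0.09,0.1,-0.4]],
    [0.1,[0.045,0.045,0.1],[-0.12,0.13,-0.5]],
    [0.1,[0.05,0.047,0.11],[-0.141,0.157,-0.592]],
    [0.1,[0.05,0.047,0.116],[-0.141,0.157,-0.592]],
    [0.1,[0.05,0.047,0.116],[-0.141,0.157,-0.592]],
    [0.1,[0.05,0.047,0.116],[-0.141,0.157,-0.592]],
  ],
)

```text
time: 1.85
tool_pos: [0.524, -0.3168, 0.1993]
tool_rot: [2.62, -0.003, 1.951]
contact_force: [0.7, -0.7, 0.3]
opening: 0.0501
```

```bash
python3 - <<'E'
from g import *
from h import *
from cell import eyes
s,P0,R0=now(); print(s["time"],P0,s["qpos"],s["contact_force"],s["opening"])
t=np.radians(30); zt=R(t).as_matrix()[:,2]
for d in(.081,.04,0):print(d,rel(grip(.13)+.002*yg-(d-.019)*zt,R(t),P0,R0))
ims=[]
for n in("top","side"):
    c=eyes.read_camera(n); np.savez(n+"1.npz",**c); im=c["img"][:,:,::-1].copy()
    uv=proj(c,grip(.13)); print(n,uv)
    x,y=uv.astype(int); ims.append(cv2.resize(im[max(0,y-60):y+60,x-53:x+53],(400,450),interpolation=cv2.INTER_CUBIC))
cv2.imwrite("pics/c1.png",np.hstack(ims))
E
```

```text
1.85 [ 0.52403769 -0.31679082  0.19931034] [-0.92844848  0.42243894  1.60637775  0.58910995  1.05123488 -1.59128006] [ 0.7289664  -0.71189057  0.27170774] 0.05010076091183252
0.081 ([-0.0001, 0.0011, 0.0205], [-0.002, 0.001, -0.008])
0.04 ([-0.0001, 0.0012, 0.0615], [-0.002, 0.001, -0.008])
0 ([-0.0001, 0.0013, 0.1015], [-0.002, 0.001, -0.008])
top [440.77715393 231.20709108]
side [318.56218375 133.02299668]
```

View pics/c1.png

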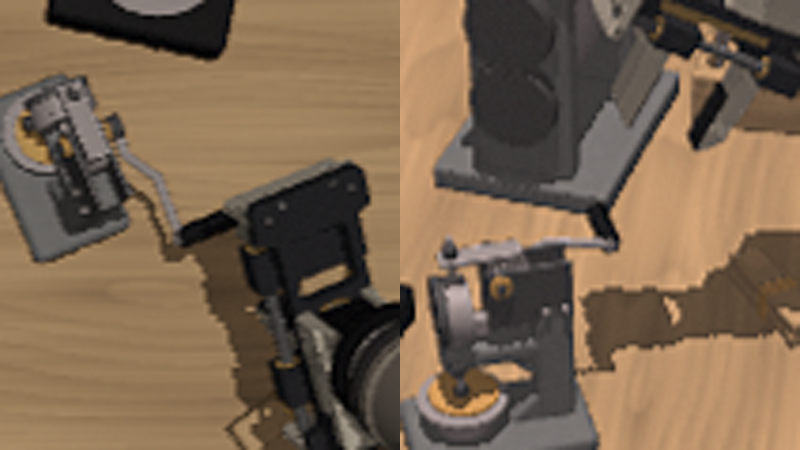

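```bash
python3 - <<'E'
from g import *
from h import *
s,P0,R0=now()
c=dict(np.load("top1.npz")); w=cloud(c)
q=R0.inv().apply((w-P0).reshape(-1,3)).reshape(480,640,3)
ok=np.isfinite(q).all(-1)
for lo,hi in((-.05,0.01),(-.1,-.06),(-.15,-.1)):
    m=ok&(q[...,2]>lo)&(q[...,2]<hi)&(abs(q[...,1])<.12)&(abs(q[...,0])<.08)
    if m.any(): print(lo,m.sum(),np.percentile(q[m],[2,50,98],axis=0).round(3).tolist())
print("grip in tool",R0.inv().apply(grip(.13)-P0))
E
```

```text
-0.05 57 [[-0.006, -0.038, -0.048], [0.011, -0.025, -0.013], [0.013, 0.04, 0.001]]
-0.1 731 [[-0.032, -0.08, -0.1], [0.026, 0.036, -0.086], [0.038, 0.094, -0.066]]
-0.15 1032 [[-0.032, -0.091, -0.134], [0.013, 0.036, -0.107], [0.036, 0.095, -0.101]]
grip in tool [0.00230113 0.00057895 0.08337101]
```

Call:
jog_arm(
  series=[
    [0.1,[-0.002,0.001,0.02],[0,0,0]],
    [0.1,[-0.002,0.001,0.04],[0,0,0]],
    [0.1,[-0.002,0.001,0.055],[0,0,0]],
    [0.1,[-0.002,0.001,0.07],[0,0,0]],
    [0.1,[-0.002,0.001,0.08],[0,0,0]],
    [0.1,[-0.002,0.001,0.09],[0,0,0]],
    [0.1,[-0.002,0.001,0.096],[0,0,0]],
    [0.1,[-0.002,0.001,0.101],[0,0,0]],
    [0.1,[-0.002,0.001,0.101],[0,0,0]],
    [0.1,[-0.002,0.001,0.101],[0,0,0]],
  ],
)

```text
time: 2.78
tool_pos: [0.5726, -0.2992, 0.1126]
tool_rot: [2.619, -0.002, 1.954]
contact_force: [-0.3, -0.2, -0.0]
opening: 0.0507
```

```bash
cat > look.py <<'E'
import sys
from g import *
from h import *
from cell import eyes
s,P0,R0=now(); print(s["time"],P0,s["qpos"].round(3),s["contact_force"].round(2),s["opening"])
print("grasp pt in gauge axes rel pivot", [(P0-R0.as_matrix()[:,2]*.019-piv)@v for v in(xg,yg,Z)])
ims=[]
for n in("top","side"):
    c=eyes.read_camera(n); np.savez(n+"2.npz",**c); im=c["img"][:,:,::-1]
    x,y=proj(c,grip(.7)).astype(int); ims.append(cv2.resize(im[max(0,y-60):max(0,y-60)+120,x-53:x+53],(400,450),interpolation=cv2.INTER_CUBIC))
cv2.imwrite(f"pics/{sys.argv[1]}.png",np.hstack(ims))
E
python3 look.py c2
```

```text
2.7833 [ 0.57256113 -0.29923567  0.11256956] [-0.839  0.568  1.633  0.664  0.866 -1.643] [-0.26 -0.23 -0.  ] 0.05069413727141998
grasp pt in gauge axes rel pivot [np.float64(0.08797130659783646), np.float64(0.00392992971060932), np.float64(-0.018969075368125587)]
```

View pics/c2.png

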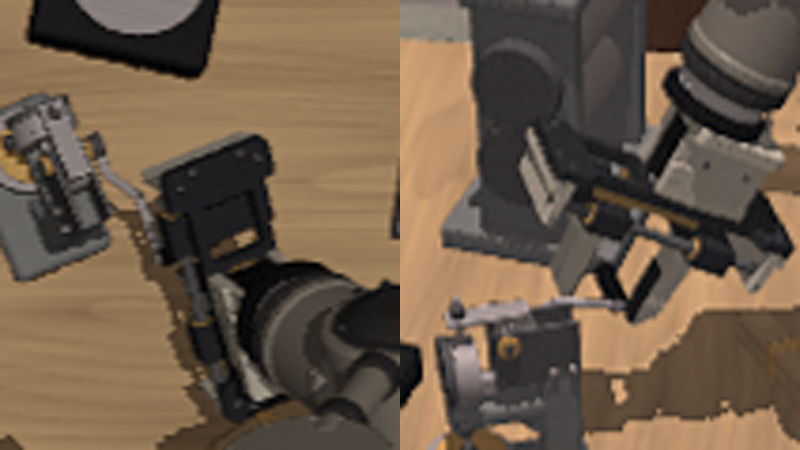

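The side crop shows the two fingers straddling the grip, with the rod's end at crop (620,305) between them and no contact force. I'll close gently.

Call:
jog_arm(
  series=[
    [-0.4,[0,0,0],[0,0,0]],
    [-0.6,[0,0,0],[0,0,0]],
    [-0.7,[0,0,0],[0,0,0]],
    [-1,[0,0,0],[0,0,0]],
    [-1,[0,0,0],[0,0,0]],
    [-1,[0,0,0],[0,0,0]],
    [-1,[0,0,0],[0,0,0]],
    [-1,[0,0,0],[0,0,0]],
  ],
  squeeze=15,
)

```text
time: 3.55
tool_pos: [0.5724, -0.2992, 0.1122]
tool_rot: [2.619, -0.002, 1.954]
contact_force: [-0.4, -0.6, -1.0]
opening: 0.0154
```

```bash
python3 look.py c3; python3 - <<'E'
from g import *
s,P0,R0=now()
g0=P0-R0.as_matrix()[:,2]*.019
v=g0-piv; th0=np.arctan2(v@Z,v@xg)+.35; print("th0",th0,"r",np.hypot(v@Z,v@xg))
for th in np.arange(th0,1.93,.1).tolist()+[1.92]:
    print(round(th,3),R0.inv().apply(grip(th)-grip(th0)).round(4).tolist())
E
```

```text
3.55 [ 0.57236161 -0.29922251  0.1122037 ] [-0.839  0.568  1.634  0.664  0.866 -1.643] [-0.43 -0.59 -1.03] 0.01537865326789125
grasp pt in gauge axes rel pivot [np.float64(0.0881445849627637), np.float64(0.003846045833766406), np.float64(-0.019331193580122252)]
th0 0.1339385163076456 r 0.09023789201988287
0.134 [0.0, 0.0, 0.0]
0.234 [0.0, 0.0031, -0.0084]
0.334 [0.0, 0.0071, -0.0165]
0.434 [0.0001, 0.0119, -0.0241]
0.534 [0.0001, 0.0173, -0.0313]
0.634 [0.0001, 0.0235, -0.0378]
0.734 [0.0001, 0.0303, -0.0437]
0.834 [0.0002, 0.0377, -0.0489]
0.934 [0.0002, 0.0455, -0.0533]
1.034 [0.0002, 0.0537, -0.0569]
1.134 [0.0003, 0.0623, -0.0597]
1.234 [0.0003, 0.0711, -0.0616]
1.334 [0.0004, 0.08, -0.0627]
1.434 [0.0004, 0.089, -0.0628]
1.534 [0.0005, 0.098, -0.062]
1.634 [0.0005, 0.1068, -0.0604]
1.734 [0.0005, 0.1155, -0.0578]
1.834 [0.0006, 0.1238, -0.0544]
1.92 [0.0006, 0.1307, -0.0509]
```

View pics/c3.png

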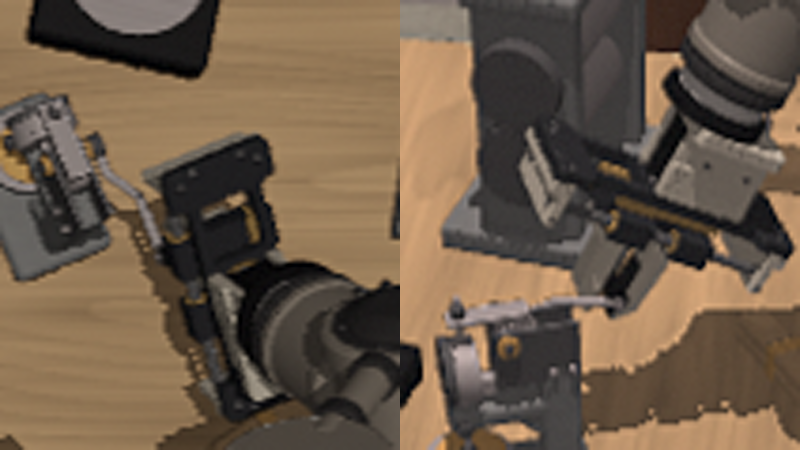

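The opening stopped at 15.4 mm on the 16 mm grip. I'll now follow the arc, first part.

Call:
jog_arm(
  series=[
    [-1,[0,0.0015,-0.0042],[0,0,0]],
    [-1,[0,0.003,-0.0084],[0,0,0]],
    [-1,[0,0.005,-0.0125],[0,0,0]],
    [-1,[0,0.0071,-0.0165],[0,0,0]],
    [-1,[0,0.0095,-0.0203],[0,0,0]],
    [-1,[0,0.0119,-0.0241],[0,0,0]],
    [-1,[0,0.0146,-0.0277],[0,0,0]],
    [-1,[0,0.0173,-0.0313],[0,0,0]],
    [-1,[0,0.0204,-0.0346],[0,0,0]],
    [-1,[0,0.0235,-0.0378],[0,0,0]],
    [-1,[0,0.0269,-0.0408],[0,0,0]],
    [-1,[0,0.0303,-0.0437],[0,0,0]],
  ],
  squeeze=20,
)

```text
time: 4.65
tool_pos: [0.5771, -0.2965, 0.1653]
tool_rot: [2.618, -0.004, 1.955]
contact_force: [7.2, 3.7, -5.2]
opening: 0.0153
```

```bash
python3 look.py c4; python3 - <<'E'
from g import *
s,P0,R0=now()
g0=P0-R0.as_matrix()[:,2]*.019
v=g0-piv; print("th",np.arctan2(v@Z,v@xg)+.35,"r",np.hypot(v@Z,v@xg),"F tool",R0.inv().apply(s["contact_force"]))
for th in np.arange(.784,1.93,.05).tolist()+[1.92]:
    print(round(th,3),R0.inv().apply(grip(th)-grip(.734)).round(4).tolist())
E
```

```text
4.65 [ 0.57710325 -0.29653932  0.16528851] [-0.83   0.504  1.574  0.609  0.963 -1.543] [ 7.17  3.66 -5.17] 0.01530873306818013
grasp pt in gauge axes rel pivot [np.float64(0.08275283395348311), np.float64(0.0031857547031660695), np.float64(0.03374655459783418)]
th 0.7440227596936929 r 0.08925873577218536 F tool [0.61001912 4.57727263 7.12038405]
0.784 [0.0, 0.0036, -0.0027]
0.834 [0.0, 0.0074, -0.0052]
0.884 [0.0001, 0.0112, -0.0075]
0.934 [0.0001, 0.0152, -0.0096]
0.984 [0.0001, 0.0193, -0.0115]
1.034 [0.0001, 0.0234, -0.0132]
1.084 [0.0001, 0.0277, -0.0147]
1.134 [0.0002, 0.032, -0.016]
1.184 [0.0002, 0.0364, -0.017]
1.234 [0.0002, 0.0408, -0.0179]
1.284 [0.0002, 0.0452, -0.0185]
1.334 [0.0002, 0.0497, -0.0189]
1.384 [0.0003, 0.0542, -0.0191]
1.434 [0.0003, 0.0587, -0.019]
1.484 [0.0003, 0.0632, -0.0187]
1.534 [0.0003, 0.0677, -0.0182]
1.584 [0.0003, 0.0721, -0.0175]
1.634 [0.0003, 0.0765, -0.0165]
1.684 [0.0004, 0.0809, -0.0154]
1.734 [0.0004, 0.0852, -0.014]
1.784 [0.0004, 0.0894, -0.0124]
1.834 [0.0004, 0.0935, -0.0106]
1.884 [0.0004, 0.0975, -0.0086]
1.92 [0.0004, 0.1003, -0.007]
```

View pics/c4.png

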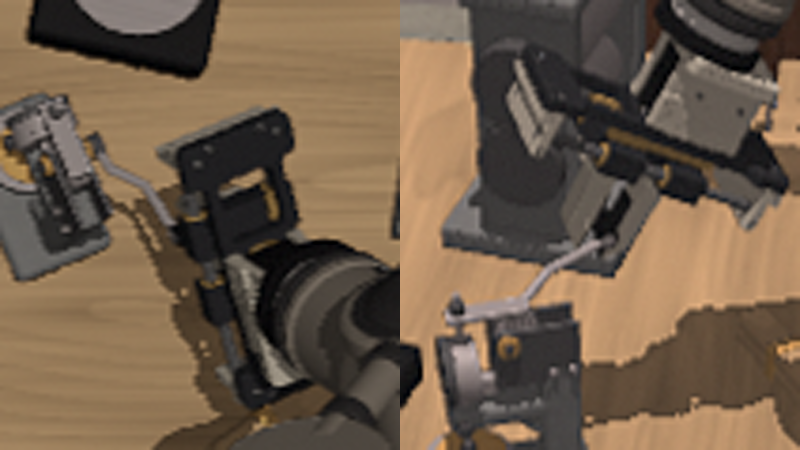

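Call:
jog_arm(
  series=[
    [-1,[0,0.0042,-0.002],[0,0,0]],
    [-1,[0,0.0082,-0.0044],[0,0,0]],
    [-1,[0,0.012,-0.0067],[0,0,0]],
    [-1,[0,0.016,-0.0088],[0,0,0]],
    [-1,[0,0.0201,-0.0107],[0,0,0]],
    [-1,[0,0.0242,-0.0124],[0,0,0]],
    [-1,[0,0.0285,-0.0139],[0,0,0]],
    [-1,[0,0.0328,-0.0152],[0,0,0]],
    [-1,[0,0.0372,-0.0162],[0,0,0]],
    [-1,[0,0.0416,-0.0171],[0,0,0]],
    [-1,[0,0.046,-0.0177],[0,0,0]],
    [-1,[0,0.0505,-0.0181],[0,0,0]],
  ],
)

```text
time: 5.75
tool_pos: [0.6086, -0.2839, 0.2052]
tool_rot: [2.62, -0.005, 1.955]
contact_force: [4.9, 2.7, -10.2]
opening: 0.0152
```

```bash
python3 look.py c5; cat > f.py <<'E'
from g import *
s,P0,R0=now()
g0=P0-R0.as_matrix()[:,2]*.019
v=g0-piv; b=np.arctan2(v@Z,v@xg); F=s["contact_force"]
print("th",b+.35,"r",np.hypot(v@Z,v@xg),"Frad",F@(np.cos(b)*xg+np.sin(b)*Z),"Ftan",F@(-np.sin(b)*xg+np.cos(b)*Z),"Fy",F@yg)
for th in np.arange(1.384,1.93,.05).tolist()+[1.92,1.95,2.0]:
    print(round(th,3),R0.inv().apply(grip(th)-grip(1.334)).round(4).tolist())
E
python3 f.py
```

```text
5.75 [ 0.60857308 -0.28387025  0.20519669] [-0.773  0.491  1.473  0.562  1.031 -1.415] [  4.91   2.73 -10.18] 0.015240527850116151
grasp pt in gauge axes rel pivot [np.float64(0.048794737716593366), np.float64(0.0033597408235363675), np.float64(0.07367439442983892)]
th 1.3432377447264185 r 0.08838136676067396 Frad -11.77922508290495 Ftan -0.6433143024911159 Fy -0.21718074426236766
1.384 [0.0, 0.0045, -0.0002]
1.434 [0.0, 0.009, -0.0001]
1.484 [0.0001, 0.0135, 0.0001]
1.534 [0.0001, 0.018, 0.0006]
1.584 [0.0001, 0.0224, 0.0014]
1.634 [0.0001, 0.0268, 0.0023]
1.684 [0.0001, 0.0311, 0.0034]
1.734 [0.0002, 0.0354, 0.0048]
1.784 [0.0002, 0.0396, 0.0064]
1.834 [0.0002, 0.0438, 0.0082]
1.884 [0.0002, 0.0478, 0.0102]
1.92 [0.0002, 0.0506, 0.0118]
1.95 [0.0002, 0.053, 0.0131]
2.0 [0.0002, 0.0567, 0.0156]
```

View pics/c5.png

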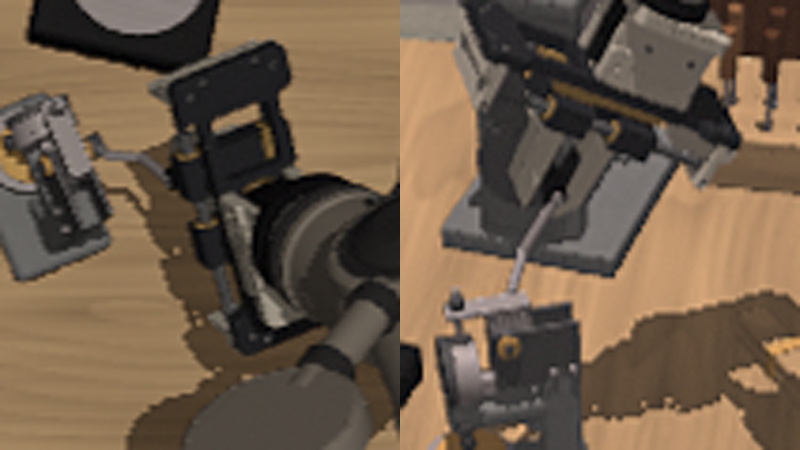

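Call:
jog_arm(
  series=[
    [-1,[0,0.0045,0.0008],[0,0,0]],
    [-1,[0,0.009,0.0014],[0,0,0]],
    [-1,[0,0.0135,0.0018],[0,0,0]],
    [-1,[0,0.018,0.0022],[0,0,0]],
    [-1,[0,0.0224,0.003],[0,0,0]],
    [-1,[0,0.0267,0.0039],[0,0,0]],
    [-1,[0,0.031,0.005],[0,0,0]],
    [-1,[0,0.0352,0.0064],[0,0,0]],
    [-1,[0,0.0393,0.0081],[0,0,0]],
    [-1,[0,0.0434,0.0099],[0,0,0]],
    [-1,[0,0.0474,0.0119],[0,0,0]],
    [-1,[0,0.0504,0.0136],[0,0,0]],
  ],
)

```text
time: 6.85
tool_pos: [0.6559, -0.2656, 0.2192]
tool_rot: [2.619, -0.003, 1.954]
contact_force: [-2.0, 2.2, -8.5]
opening: 0.0156
```

```bash
python3 look.py c6; python3 f.py|head -1
```

```text
6.85 [ 0.65587637 -0.2655707   0.21922561] [-0.696  0.527  1.369  0.533  1.049 -1.303] [-1.96  2.23 -8.52] 0.015555226698298962
grasp pt in gauge axes rel pivot [np.float64(-0.0019005154568727987), np.float64(0.004255892891954065), np.float64(0.0876942896038995)]
th 1.9449034463839001 r 0.08777252314879068 Frad -8.823580252123365 Ftan 0.49887566766256514 Fy -2.8617515371267532
```

View pics/c6.png

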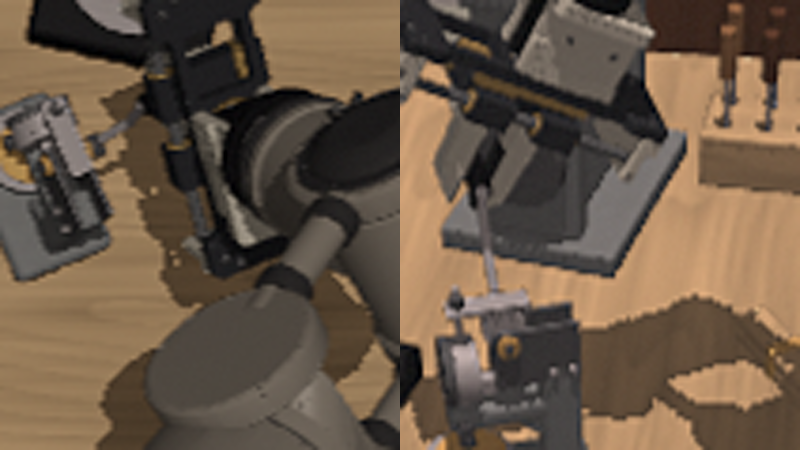

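Call:
jog_arm(
  series=[
    [-1,[0,-0.0002,0.0006],[0,0,0]],
    [-1,[0,-0.0005,0.001],[0,0,0]],
    [-1,[0,-0.0005,0.001],[0,0,0]],
    [-1,[0,-0.0005,0.001],[0,0,0]],
    [-1,[0,-0.0005,0.001],[0,0,0]],
    [-1,[0,-0.0005,0.001],[0,0,0]],
  ],
)

```text
time: 7.45
tool_pos: [0.6559, -0.2659, 0.2189]
tool_rot: [2.618, -0.002, 1.954]
contact_force: [-0.5, 2.0, -4.5]
opening: 0.0153
```

```bash
python3 look.py c7; python3 f.py|head -1; python3 - <<'E'
from g import *
from h import *
c0=dict(np.load("side0.npz"));c=dict(np.load("side2.npz"))
L=[]
for d in(c0,c):
    im=d["img"][:,:,::-1]
    L.append(cv2.resize(im[130:205,262:322],(390,488),interpolation=cv2.INTER_CUBIC))
cv2.imwrite("pics/foot.png",np.hstack(L))
# grip position now
w=cloud(c); im=c["img"]; x,y=proj(c,piv+.087*Z).astype(int); print(x,y)
sub=np.zeros((480,640),bool); sub[y-20:y+20,x-15:x+15]=1
p=w[sub&(im.max(-1)<45)]; q=(p-piv); q=np.stack([q@xg,q@yg,q@Z],-1); k=(abs(q[:,0])<.02)&(abs(q[:,1])<.03)&(abs(q[:,2]-.088)<.02); print(k.sum(),q[k].mean(0),q[k].min(0),q[k].max(0))
rod=sub.copy()
E
```

```text
7.45 [ 0.6559092  -0.2659211   0.21893159] [-0.696  0.527  1.371  0.535  1.047 -1.305] [-0.46  2.05 -4.52] 0.015253254456745574
grasp pt in gauge axes rel pivot [np.float64(-0.0017778998867144147), np.float64(0.004570086483285447), np.float64(0.08738838814953517)]
th 1.94122489737086 r 0.08740723301517289 Frad -4.137278477165923 Ftan 0.4021754543340337 Fy -1.9804945576690332
283 103
78 [ 0.00294926 -0.00530535  0.09523833] [-0.01024731 -0.02531477  0.0695631 ] [0.01657847 0.01484925 0.10750261]
```

View pics/foot.png

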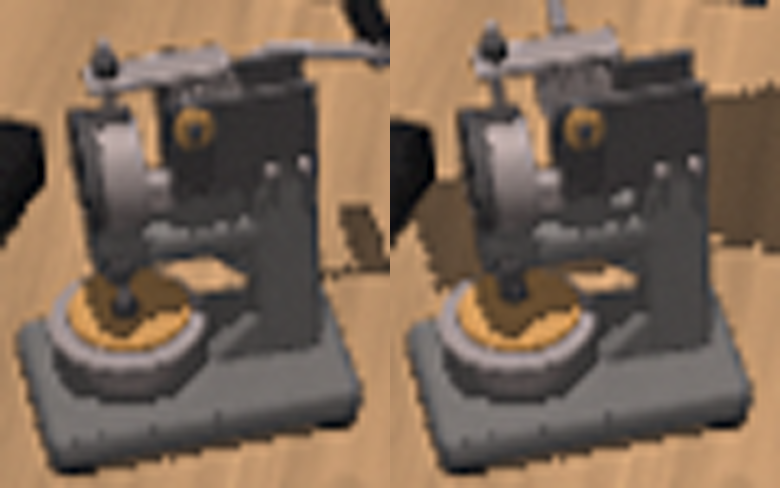

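The foot at about (512,290) in the crop and the top knob have risen by about 2.3 px, about 7–8 mm. The round blank looks unmoved. I'll hold briefly, check the rest of the scene and then hand in.

Call:
jog_arm(
  series=[
    [-1,[0,0,0],[0,0,0]],
    [-1,[0,0,0],[0,0,0]],
    [-1,[0,0,0],[0,0,0]],
    [-1,[0,0,0],[0,0,0]],
    [-1,[0,0,0],[0,0,0]],
    [-1,[0,0,0],[0,0,0]],
  ],
)

```text
time: 8.05
tool_pos: [0.656, -0.266, 0.2188]
tool_rot: [2.618, -0.002, 1.954]
contact_force: [-1.4, 1.4, -2.2]
opening: 0.0156
```

```bash
python3 look.py c8; python3 f.py|head -1; python3 - <<'E'
from h import *
from cell import status
print(abs(status.observe()["qvel"]).max())
a=dict(np.load("side0.npz"));b=dict(np.load("side2.npz"));c=dict(np.load("top2.npz"))
def bm(i,x0,y0,x1,y1):
    h=cv2.cvtColor(i["img"],cv2.COLOR_RGB2HSV)[y0:y1,x0:x1]
    m=cv2.inRange(h,(8,120,130),(25,255,255)); M=cv2.moments(m,True); return M["m00"],M["m10"]/M["m00"]+x0,M["m01"]/M["m00"]+y0
for i in(a,b): print("round",bm(i,266,170,300,188),"strip",bm(i,268,295,300,330))
cv2.imwrite("pics/side8.png",b["img"][:,:,::-1])
E
```

```text
8.05 [ 0.6559584  -0.26595826  0.21882847] [-0.696  0.527  1.371  0.535  1.047 -1.305] [-1.38  1.37 -2.15] 0.015575457629393623
grasp pt in gauge axes rel pivot [np.float64(-0.0018109519853519744), np.float64(0.004621963043253342), np.float64(0.08728615326743996)]
th 1.9415193880485675 r 0.08731948932220614 Frad -1.2284406980522953 Ftan -2.053650707383985 Fy -1.4282024301907004
0.0017448211210044089
round (68.0, 280.88235294117646, 179.94117647058823) strip (128.0, 281.890625, 312.171875)
round (70.0, 280.7285714285714, 179.84285714285716) strip (130.0, 281.83846153846156, 312.1923076923077)
```

View pics/side8.png

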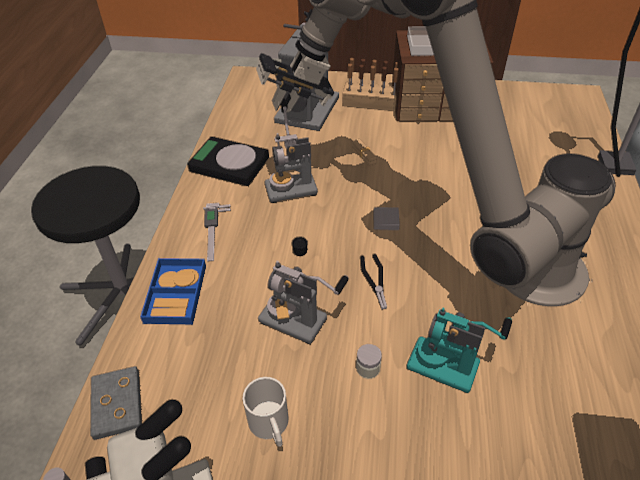

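The arm is still, and both blanks have moved less than 0.2 px. The lever of the gauge with the round blank is upright at about (287,120), and everything else stands where it was, except the ring clamp, which the arm hides in this view.

```bash
python3 -c "
from cell import job
print(job.hand_in())"
```

```text
the job is handed in; nothing more can be done
None
```

The right-hand gauge holds the round blank. I gripped the black grip of its lever and swung it along its arc to upright. I handed the job in with the fingers still closed on the grip at 20 N.

**Lever:** The last reading put it at about 1.94 rad, worked out from the tool position and my estimate of the pivot. The arm was still, and the fingers stood 15.6 mm apart on the 16 mm grip.

**Foot:** It rose about 7–8 mm by eye in the side view. That is too coarse to confirm the 7.5 mm limit by itself, but it fits the lever angle.

**Blanks and other things:** Both blanks moved less than 0.2 px in the side view. The strip gauge and turquoise gauge were not touched. The loose things in view looked unmoved, but the arm hid the ring clamp in the last picture and I did not check it separately.

**Disagreement:** The true arc came out about 2–3 mm smaller than my estimated pivot predicted. This caused up to about 12 N of pull along the lever on the way up. I corrected it as I went, and the total force was down to about 3 N at the end.

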